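# Cap the specimen jars and close them in the storage box

### The job

Open the lid of the blue storage box fully, then put all the squat black-capped specimen jars that are on the bench away in it: screw each cap down tight and stand the jar upright on the floor of a compartment. Once all the jars are in, lower the lid gently until it is shut, and leave the other things on the bench where they are.

Things in the scene. Friction and masses are not known exactly. Their poses are not given: they have to be found in the camera images.
- box: blue open storage box fixed to the bench, 188 x 188, walls 4 thick and 78 high, floor 4 thick. Origin: centre of its underside; z up, x towards the lid's hinge, y along the hinge. A cross of low dividers (4 thick, tops 35 above the bench) makes four compartments of 88 x 88, centred at x, y = +-46.
- lid (a joint): hinge of the box's clear lid (188 x 188 x 6, 0.12 kg): 0 = shut flat on the rim, grows as it opens, 2.2 = fully open, leaning well back at its stop. The hinge is stiff: the lid stays wherever it is left; moving it takes 1 to 2 N at the tab.
- lid_tab (a point): grip point on the lid's white tab: a flat tongue 26 wide (along the hinge), 8 thick, sticking out 38 from the lid's free edge in the lid's plane; this point is 26 out from the edge, 12 from the tab's end, mid-thickness, 216 from the hinge axis. Its axes turn with the lid: y along the hinge, x from the tab's end to the hinge.
- lid_hinge (a point): point on the lid's hinge axis, midway along it, 78 above the bench, at the rim on the box's +x side, which faces the robot's left; the lid opens away to that side.
- jar1: squat glass specimen jar, loose, round, body 44 diameter, 64 high with its cap, 0.25 to 0.45 kg; may be absent. Origin: centre of its underside, z up; x points to the small white lug on its side. Its black round knurled cap, 50 diameter, is the top 20 (44 to 64 above the foot): lift the jar or turn the cap there.
- cap1 (a joint): how far the screw cap of jar1 is unscrewed, rad: 0 = tight at its stop (white rib on the cap's top then points to the jar's lug), 2.6 = loosest. Clockwise from above tightens. Captive: it never rises or comes off. Friction 0.01 N m; stays where left. The jar's weight on the bench keeps it from turning along (press down lightly, grip only the cap) until the stop.
- jar2: squat glass specimen jar, loose, round, body 44 diameter, 64 high with its cap, 0.25 to 0.45 kg; may be absent. Origin: centre of its underside, z up; x points to the small white lug on its side. Its black round knurled cap, 50 diameter, is the top 20 (44 to 64 above the foot): lift the jar or turn the cap there.
- cap2 (a joint): how far the screw cap of jar2 is unscrewed, rad: 0 = tight at its stop (white rib on the cap's top then points to the jar's lug), 2.6 = loosest. Clockwise from above tightens. Captive: it never rises or comes off. Friction 0.01 N m; stays where left. The jar's weight on the bench keeps it from turning along (press down lightly, grip only the cap) until the stop.
- jar3: squat glass specimen jar, loose, round, body 44 diameter, 64 high with its cap, 0.25 to 0.45 kg; may be absent. Origin: centre of its underside, z up; x points to the small white lug on its side. Its black round knurled cap, 50 diameter, is the top 20 (44 to 64 above the foot): lift the jar or turn the cap there.
- cap3 (a joint): how far the screw cap of jar3 is unscrewed, rad: 0 = tight at its stop (white rib on the cap's top then points to the jar's lug), 2.6 = loosest. Clockwise from above tightens. Captive: it never rises or comes off. Friction 0.01 N m; stays where left. The jar's weight on the bench keeps it from turning along (press down lightly, grip only the cap) until the stop.
- jar4: squat glass specimen jar, loose, round, body 44 diameter, 64 high with its cap, 0.25 to 0.45 kg; may be absent. Origin: centre of its underside, z up; x points to the small white lug on its side. Its black round knurled cap, 50 diameter, is the top 20 (44 to 64 above the foot): lift the jar or turn the cap there.
- cap4 (a joint): how far the screw cap of jar4 is unscrewed, rad: 0 = tight at its stop (white rib on the cap's top then points to the jar's lug), 2.6 = loosest. Clockwise from above tightens. Captive: it never rises or comes off. Friction 0.01 N m; stays where left. The jar's weight on the bench keeps it from turning along (press down lightly, grip only the cap) until the stop.
- marker: a marker pen lying on the bench, 130 x 14 x 14, white with black cap; not part of the job; origin under its middle
- dish: a small closed clear dish, 63 diameter, 15 high; not part of the job; origin under its centre
- flask: a tall amber bottle with a black cap, 70 diameter, 150 high; not part of the job; origin under its centre
- timer: a white bench timer, 50 x 65 x 22 high; not part of the job; origin under its centre
- beaker: an empty glass cup, rim 70 diameter, 80 high; not part of the job; origin under its centre
- tipbox: a grey box of pipette tips, 120 x 85 x 54 high; not part of the job; origin under its centre
Mind the look-alikes: they are no part of the job. What is shaped like the jar1 but green or pink is not meant.

How it is judged (in metres and radians):
On the way, in this order (a step that is already met when the one before it is completed fails the run):
1. the box's lid is opened fully (past 1.8 rad) (value of joint lid above 1.8 rad), for 0.2 s.
2. every jar stands upright on the box's floor with its cap screwed tight, while the lid is still open (x of jar1 in the frame of box between -0.088 and 0.088 m and y of jar1 in the frame of box between -0.088 and 0.088 m and z of each of jar1, jar2, jar3, jar4 in the frame of box below 0.012 m and angle between each of jar1, jar2, jar3, jar4's own z axis and vertical below 0.15 rad and value of joint each of cap1, cap2, cap3, cap4 below 0.15 rad and x of jar2 in the frame of box between -0.088 and 0.088 m and y of jar2 in the frame of box between -0.088 and 0.088 m and x of jar3 in the frame of box between -0.088 and 0.088 m and y of jar3 in the frame of box between -0.088 and 0.088 m and x of jar4 in the frame of box between -0.088 and 0.088 m and y of jar4 in the frame of box between -0.088 and 0.088 m and value of joint lid above 0.8 rad), for 0.2 s.
At the end, for the whole second after the job is handed in: Every jar that is present stands inside the box on its floor (origin less than 12 mm above the box's underside), upright within 0.15 rad and at rest, its cap within 0.15 rad of its stop; the lid is shut (below 0.06 rad) (x of jar1 in the frame of box between -0.088 and 0.088 m and y of jar1 in the frame of box between -0.088 and 0.088 m and z of each of jar1, jar2, jar3, jar4 in the frame of box below 0.012 m and angle between each of jar1, jar2, jar3, jar4's own z axis and vertical below 0.15 rad and value of joint each of cap1, cap2, cap3, cap4 below 0.15 rad and x of jar2 in the frame of box between -0.088 and 0.088 m and y of jar2 in the frame of box between -0.088 and 0.088 m and x of jar3 in the frame of box between -0.088 and 0.088 m and y of jar3 in the frame of box between -0.088 and 0.088 m and x of jar4 in the frame of box between -0.088 and 0.088 m and y of jar4 in the frame of box between -0.088 and 0.088 m and value of joint lid below 0.06 rad and linear speed of each of jar1, jar2, jar3, jar4 below 0.03 m/s); the robot touches nothing.
It fails at once if the lid is slammed (closing faster than 2 rad/s when nearly shut) (value of joint lid below 0.2 rad and velocity of joint lid below -2 rad/s).
It fails at once if another thing on the bench is shoved more than 6 cm or knocked over (distance of any of marker, dish, flask, timer, beaker, tipbox from where it was at the start of the episode above 0.06 m or angle between any of marker, dish, flask, timer, beaker, tipbox's own z axis and vertical above 0.6 rad).
Of jar1, jar2, jar3, jar4 only 3 to 4 are there at a start; the rules pass over those that are not, and their reading is None.
At some moment in a run one of jar1, jar2, jar3, jar4 may be knocked a few centimetres aside while the robot is not near it.
It also fails if it takes over 208 s, if anything falls off the work surface, if the arm or the gripper's body presses on something with over 40 N, if the wrist force passes 120 N, or if a joint passes its speed limit or range.

### The arm

A 6-joint arm with a two-finger parallel gripper is mounted at the origin on the work surface. World frame = base frame: x ahead of the robot, y to its left, z up, the work surface at z = 0. Lengths are in mm, angles in rad, forces in N, time in s.
With the tool pointing down it reaches from about 400 to 925 mm from the base axis. Payload 12.5 kg.
Tool frame: the origin (TCP) lies between the finger pads; the fingertips stand env.tip_extent ahead of it and the grasp point (between the pads) lies 11 mm behind it (env.tip_extent is the distance from the TCP to the fingertips, in mm); z points along the fingers, y is the line along which they close (so a half turn about z gives the same grasp; the last joint's range is limited). The gripper opens to 95 mm and grips with 3 to 60 N. Pads are 20 mm wide; open, the fingers measure 119 mm over their backs; the gripper's body (75 mm by 180 mm) begins 59 mm behind the grasp point.
Start: joints at [1.072, 0.491, 1.559, -0, 1.092, -0.106], TCP at [239.22, 577.425, 222.661] pointing down, gripper open.
Joint ranges: [-3.1, 3.1], [-0.84, 2.19], [0.05, 2.79], [-1.13, 4.28], [0.06, 2.93], [-2.69, 2.69]. Speed limits (rad/s): [2.22, 2.22, 2.79, 3.14, 3.14, 3.14].

### API

Orientations are given as [roll, pitch, yaw] about the fixed x, y, z axes, in that order (R = Rz(yaw) Ry(pitch) Rx(roll)).
In Python, from cell import env gives the robot as it stands.
- The arm moves only by the tool carry_out, never from a script. Its argument "motion" is a list of rows, each a list of 5 numbers: the shift along the tool's x, y, z in mm, then the turn about the tool's z in degrees, then the closure, from 0 (fully open) to 1 (shut). A call has 1 to 12 rows; each row shifts and turns the commanded pose from where the row before left it, along the tool's axes as they then stand; what a row does not reach is not made up. A row lasts 1/10 s, in which the tool goes at most 50 mm and 8.59 degrees, less where a joint would pass 70% of its speed; a pose out of reach is approached as far as the arm can. A call with a gripper value outside its range is refused whole. The fingers move at their own pace and stop on an object; the grip force is fixed at half the most. Time passes only in rows, so rows that do not move let the fingers close. It gives the time, the measured TCP pose, the force, the opening and the grip force at its end, in the units of the state.
- env.state(): the state, without advancing time (a new reading comes with each control period).
- env.read_camera(name): name is "side" or "top"; returns a dict with "color" (384x512x3 uint8, red, green, blue), "K" (3x3 intrinsics, pixels), "R" (3x3) and "t" (3): a world point X has camera coordinates R X + t. Camera axes: x right, y down, z forward; pixel columns grow to the right and rows downward; lengths in mm; the calibration is good to about 2 mm. A picture is of the moment at which its call begins. There is no depth.
- env.job_done(): hands the job in; it is judged then, once.
The state is a dict: "t": time; "joints": joint angles; "qvel": joint speeds; "tau": joint torques, N m; "eef_pos": TCP position; "tcp_rot": TCP orientation; "ft_force": force on the tool from outside, world axes, zero at the start; "moment": the same for the moment, N m; "opening": opening from 0.0 (shut) to 1.0 (fully open); "grip_force": force on a finger pad.
Only numpy, scipy, OpenCV 4.12 (cv2) and the standard library are available. Lean on these libraries where they do the work, as an engineer would, in place of code of your own. Each camera call takes 0.05 s, during which the arm holds its last target. There are 200 camera calls.

## Working session

There is one attempt and no reset: what is moved stays moved. The work goes in short steps, Python scripts to look and compute and a tool call to move; the robot and the scene stay as the last step left them, time stands still between calls to the robot, and variables do not carry over. Pictures are saved under pics/ and viewed, at most 14 in all, crops included, and the job is handed in when it is done.

Besides the shell and the picture viewer there is one more tool, called as name([rows], argument=value, ...), one row to a line, values as JSON. carry_out: Moves the arm, as the interface text tells. Its arguments: {"type":"object","properties":{"motion":{"type":"array"}},"required":["motion"]}

```bash
ls; mkdir -p pics; python3 - <<'E'
from cell import env
import cv2,numpy as np
np.set_printoptions(precision=2,suppress=True)
s=env.state();print(s,env.tip_extent)
for n in("side","top"):
    c=env.read_camera(n);cv2.imwrite(f"pics/{n}0.png",c["color"][:,:,::-1]);np.savez(f"{n}0.npz",**c)
    print(n,c["K"],c["R"],c["t"],-c["R"].T@c["t"])
E
```

```text
pics
{'t': 0.0, 'joints': array([ 1.07,  0.49,  1.56, -0.  ,  1.09, -0.11]), 'qvel': array([-0.,  0., -0.,  0., -0.,  0.]), 'tau': array([ -0.  , -61.26, -25.82,   0.07,   0.05,  -0.  ]), 'eef_pos': array([239.09, 577.18, 222.04]), 'tcp_rot': array([-3.14, -0.  ,  2.75]), 'ft_force': array([ 0.24, -0.62,  0.17]), 'moment': array([ 0.03, -0.06,  0.  ]), 'grip_force': 0.0, 'opening': 1.0016417914291207} 8.0
side [[397.73   0.   251.75]
 [  0.   397.73 194.49]
 [  0.     0.     1.  ]] [[ 0.95 -0.31 -0.01]
 [-0.18 -0.53 -0.83]
 [ 0.25  0.79 -0.56]] [-518.26  177.1   921.07] [ 297.33 -793.73  655.67]
top [[352.5    0.   255.46]
 [  0.   352.5  188.41]
 [  0.     0.     1.  ]] [[-0.03 -1.    0.01]
 [-1.    0.03 -0.07]
 [ 0.06 -0.02 -1.  ]] [ 21.1  561.82 970.85] [ 498.15   20.52 1005.02]
```

View pics/side0.png

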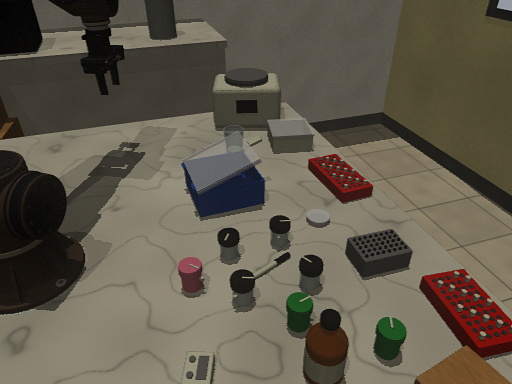

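View pics/top0.png

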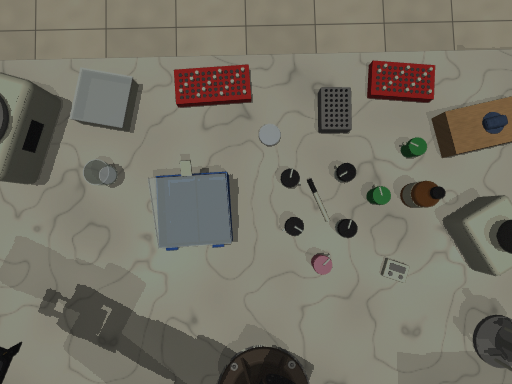

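The overviews show the box at top px (195,210), with a tab at (185,165). The four black caps are at top px (290,178), (346,172), (294,226) and (347,228). I'll zoom in next.

```bash
python3 - <<'E'
import cv2,numpy as np
t=cv2.imread("pics/top0.png");s=cv2.imread("pics/side0.png")
a=cv2.resize(t[150:265,135:250],None,fx=3.4,fy=3.4,interpolation=cv2.INTER_CUBIC)
b=cv2.resize(s[120:220,170:275],None,fx=3.8,fy=3.8,interpolation=cv2.INTER_CUBIC)
h=390;top=np.hstack([a[:h,:390],b[:380,:399]]) if 0 else np.hstack([cv2.resize(a,(395,300)),cv2.resize(b,(395,300))])
c=cv2.resize(t[150:250,270:390],(395,290),interpolation=cv2.INTER_CUBIC)
d=cv2.resize(s[205:315,170:340],(395,290),interpolation=cv2.INTER_CUBIC)
cv2.imwrite("pics/z0.png",np.vstack([top,np.hstack([c,d])]))
E
```

```text
(no output)
```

View pics/z0.png

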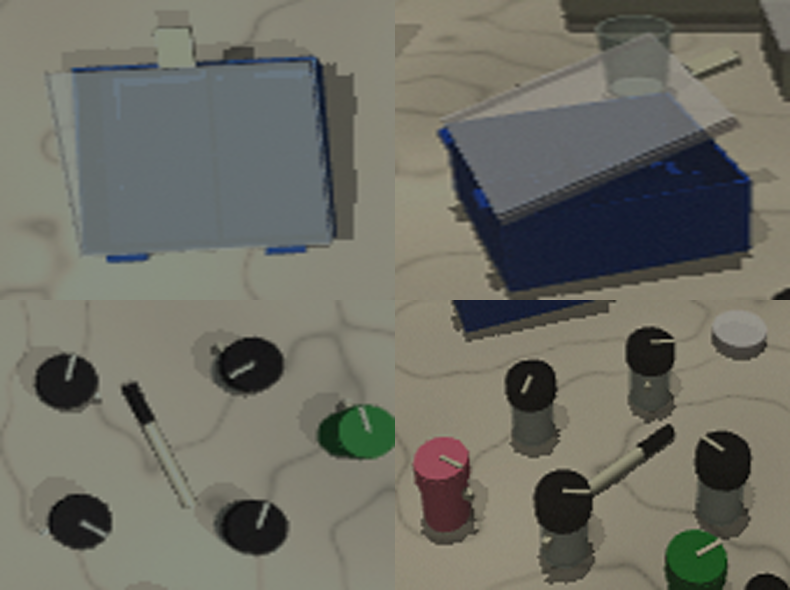

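The crop shows the lid partly open. Its hinge knuckles are on the robot-near edge (top px (172,248) and (218,245)) and the tab is on the far side. The caps have white ribs, and the marker lies between the jars. Next I'll triangulate.

```bash
cat > h.py <<'E'
import cv2,numpy as np
np.set_printoptions(precision=1,suppress=True)
def ray(c,p):
    d=c["R"].T@np.linalg.solve(c["K"],[p[0],p[1],1.]);return -c["R"].T@c["t"],d/np.linalg.norm(d)
def plane(c,p,z):
    o,d=ray(c,p);return o+d*(z-o[2])/d[2]
def tri(ct,pt,cs,ps):
    o,d=ray(ct,pt);q,e=ray(cs,ps)
    a=np.linalg.lstsq(np.c_[d,-e],q-o,rcond=None)[0];A=o+a[0]*d;B=q+a[1]*e
    return (A+B)/2,np.linalg.norm(A-B)
def proj(c,X):
    v=c["K"]@(c["R"]@np.asarray(X,float)+c["t"]);return v[:2]/v[2]
def blobs(c,thr=45,amin=80,amax=800):
    m=(c["color"].max(2)<thr).astype(np.uint8);m=cv2.morphologyEx(m,cv2.MORPH_CLOSE,np.ones((5,5)))
    n,l,s,ce=cv2.connectedComponentsWithStats(m)
    return [(ce[i],s[i]) for i in range(1,n) if amin<s[i,4]<amax]
def caps(ct,cs):
    r=[];S=blobs(cs)
    for p,s in blobs(ct):
        if not(270<p[0]<400 and 150<p[1]<260) and 0: continue
        X=plane(ct,p,54);q=proj(cs,X)
        for ps,ss in S:
            if np.hypot(*(ps-q))<14: r.append((p,s[2:],ps,ss[2:],X,*tri(ct,p,cs,ps)))
    return r
E
python3 - <<'E'
from h import *
ct=np.load("top0.npz");cs=np.load("side0.npz")
for r in caps(ct,cs): print(*r)
for n,a,b in [("+x-y",(227.6,172.2),(263.8,180)),("-x-y",(231.7,243),(197.1,191.7)),("tab",(186.2,168),(255,141.7)),("tabend",(185.5,157),(266,138))]: print(n,*tri(ct,a,cs,b))
# blue mask extents & white tab
hs=cv2.cvtColor(ct["color"],cv2.COLOR_RGB2HSV);m=cv2.inRange(hs,(105,120,30),(130,255,255))
n,l,s,ce=cv2.connectedComponentsWithStats(m)
for i in range(1,n):
    if s[i,4]>5: print("blue",s[i],ce[i],plane(ct,ce[i],78))
for z in(78,):
  for p in [(156.8,176.8),(227.6,172.2),(231.7,243)]: print(plane(ct,p,z))
E
```

```text
[  3.5 117.8] [  9  43 224] [246.2 106.1] [ 22  13 278] [770.7 683.7  54. ] [757.9 690.6  47.7] 29.427498015845885
[ 32.8 136.1] [ 22  33 428] [246.2 106.1] [ 22  13 278] [718.4 604.3  54. ] [709.5 580.5  92.8] 0.15260736464804445
[345.6 172. ] [ 20  19 289] [310.9 265.8] [ 23  23 430] [ 597.9 -240.6   54. ] [ 599.  -241.    54.1] 2.2672382106097024
[289.5 177.8] [ 18  19 264] [279.5 224.4] [ 20  18 312] [586.3 -87.3  54. ] [586.9 -87.5  54.4] 1.454667895924871
[293.7 225.7] [ 19  19 268] [228.2 237.2] [ 21  20 347] [456.6 -94.2  54. ] [456.7 -94.2  54.4] 0.2679450231186699
[346.6 227.8] [ 20  19 294] [242.1 281.3] [ 25  24 482] [ 446.8 -236.6   54. ] [ 447.5 -236.9   53.4] 1.4334300667637148
+x-y [603.9  78.1  80.6] 1.9588435147106051
-x-y [418.7  71.7  85.9] 0.9897776947061869
tab [609.7 173.9 150.5] 3.4907478341939777
tabend [638.8 173.  157.4] 10.125174525755039
blue [200 172  27   2  30] [213.2 172.6] [603.3 116.5  78. ]
blue [156 175  25   2  27] [168.  175.5] [598.7 235.4  78. ]
blue [192 174   6   1   6] [194.5 174. ] [600.8 165.8  78. ]
blue [227 174   3  32  42] [228.2 187.8] [562.  78.  78.]
blue [230 207   1  11  11] [230. 212.] [498.2  74.7  78. ]
blue [213 244  11   3  24] [218.3 245.3] [412.6 107.2  78. ]
blue [166 248  12   2  23] [171.3 248.5] [408.  229.4  78. ]
[596.1 264.9  78. ]
[603.2  78.5  78. ]
[417.5  72.2  78. ]
```

All four caps triangulate to z≈54, as they should. The box centre comes out at ≈(506,169), turned 2.1°, with its hinge near the robot, and the lid stands at ≈0.35 rad. Now I'll move to the tab.

carry_out([
  [0,0,0,-8.2,0.3],
  [0,0,0,-8.2,0.3],
  [0,0,0,-8.2,0.3],
  [-32,-37,0,0,0.3],
  [-32,-37,0,0,0.3],
  [-32,-37,0,0,0.3],
  [-32,-37,0,0,0.3],
  [-32,-37,0,0,0.3],
  [-32,-37,0,0,0.3],
  [-32,-37,0,0,0.3],
  [-32,-37,0,0,0.3],
  [-32,-37,0,0,0.3],
])

```text
t: 1.3
eef_pos: [540.2, 253.4, 222.5]
tcp_rot: [3.142, -0.0, -3.105]
ft_force: [0.4, 1.5, -0.0]
opening: 0.699
grip_force: 0.0
```

```bash
cat >> h.py <<'E'
def go(s,X,yaw=None):
    "tool-frame shift to X with turn to yaw made first; prints dx dy dz and turn deg"
    y0=s["tcp_rot"][2];yaw=y0 if yaw is None else yaw
    d=np.asarray(X)-s["eef_pos"];c,n=np.cos(yaw),np.sin(yaw)
    t=np.degrees((y0-yaw+np.pi)%(2*np.pi)-np.pi)
    print("pos",s["eef_pos"],"rot",np.round(s["tcp_rot"],3),"q",np.round(s["joints"],2),"F",s["ft_force"],"t",round(s["t"],1),"op",round(s["opening"],2),"| d",np.array([c*d[0]+n*d[1],n*d[0]-c*d[1],-d[2]]),"turn",round(t,1))
U=np.array([.9993,.037,0]);V=np.array([-.037,.9993,0]);HG=np.array([411.9,165.4,78])
def tab(th): return HG+216*(np.cos(th)*U+np.sin(th)*np.array([0,0,1.]))
def box(a,b): return HG+94*U+a*U+b*V   # a away from the hinge, b left
E
python3 - <<'E'
from cell import env
from h import *
ct=np.load("top0.npz");cs=np.load("side0.npz")
for th in(.25,.3,.35,.4,.45): print(th,tab(th),proj(ct,tab(th)),proj(cs,tab(th)))
m=[cv2.inRange(c["color"],(160,160,140),(255,255,255)) for c in(ct,cs)]
for c,k,(x0,y0,x1,y1) in((ct,m[0],(175,145,200,180)),(cs,m[1],(235,125,275,160))):
    k2=np.zeros_like(k);k2[y0:y1,x0:x1]=k[y0:y1,x0:x1];ys,xs=np.nonzero(k2);print(len(xs),xs.min(),xs.max(),ys.min(),ys.max(),xs.mean(),ys.mean()) if len(xs) else print(c["color"][165,186],c["color"][141,257])
go(env.state(),tab(.35)+[0,0,-11])
E
```

```text
0.25 [621.  173.1 131.4] [188.  163.7] [258.3 147.3]
0.3 [618.1 173.  141.8] [187.3 164.3] [257.3 144.2]
0.35 [614.7 172.9 152.1] [186.6 165.2] [256.2 141.2]
0.4 [610.7 172.8 162.1] [186.  166.3] [254.8 138.2]
0.45 [606.3 172.6 172. ] [185.3 167.6] [253.3 135.2]
[136 142 124] [136 133 119]
[105 107 109] [62 60 50]
pos [540.2 253.4 222.5] rot [ 3.1 -0.  -3.1] q [ 0.3  0.5  1.6  0.   1.1 -1.3] F [ 0.4  1.5 -0. ] t 1.3 op 0.7 | d [-71.4 -83.2  81.4] turn 0.0
```

carry_out([
  [-24,-28,0,0,0.3],
  [-24,-28,0,0,0.3],
  [-23,-27,0,0,0.3],
  [0,0,0,0,0.3],
  [0,0,40,0,0.3],
  [0,0,41,0,0.3],
  [0,0,0,0,0.3],
  [0,0,0,0,1],
  [0,0,0,0,1],
  [0,0,0,0,1],
  [0,0,0,0,1],
  [0,0,0,0,1],
])

```text
t: 2.5
eef_pos: [613.4, 174.9, 142.5]
tcp_rot: [3.141, 0.001, -3.105]
ft_force: [-0.2, -0.3, 0.6]
opening: 0.337
grip_force: 0.0
```

```bash
python3 - <<'E'
from cell import env
from h import *
s=env.state();go(s,tab(.35)+[0,0,-11])
c=env.read_camera("side")["color"];cv2.imwrite("pics/g1.png",cv2.resize(c[90:230,150:320,::-1],None,fx=3,fy=3))
P=[tab(.35)]
for th in np.linspace(.35,1.95,17)[1:]:
    d=tab(th)-P[-1];P.append(tab(th));print(round(th,2),"dx %.0f dz %.0f"%(-d@U,-d[2]),P[-1])
E
```

```text
pos [613.4 174.9 142.5] rot [ 3.1  0.  -3.1] q [ 0.2  0.6  1.6  0.   0.9 -1.4] F [-0.2 -0.3  0.6] t 2.5 op 0.34 | d [-1.2 -2.1  1.4] turn 0.0
0.45 dx 8 dz -20 [606.3 172.6 172. ]
0.55 dx 10 dz -19 [595.9 172.2 190.9]
0.65 dx 12 dz -18 [583.7 171.8 208.7]
0.75 dx 14 dz -17 [569.8 171.2 225.2]
0.85 dx 15 dz -15 [554.4 170.7 240.3]
0.95 dx 17 dz -13 [537.5 170.  253.7]
1.05 dx 18 dz -12 [519.3 169.4 265.4]
1.15 dx 19 dz -10 [500.1 168.7 275.2]
1.25 dx 20 dz -8 [480.  167.9 283. ]
1.35 dx 21 dz -6 [459.2 167.2 288.8]
1.45 dx 21 dz -4 [437.9 166.4 292.4]
1.55 dx 22 dz -2 [416.4 165.6 294. ]
1.65 dx 22 dz 1 [394.8 164.8 293.3]
1.75 dx 21 dz 3 [373.4 164.  290.5]
1.85 dx 21 dz 5 [352.4 163.2 285.6]
1.95 dx 20 dz 7 [332.  162.4 278.7]
```

View pics/g1.png

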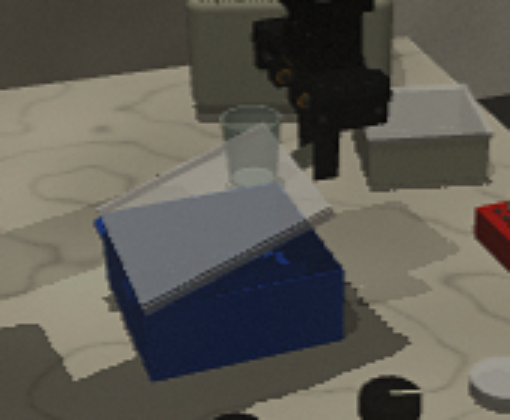

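The fingers straddle the tab, with their tips at crop (327,178), and they're still closing. I'll let them finish and start lifting.

carry_out([
  [0,0,0,0,1],
  [0,0,0,0,1],
  [0,0,0,0,1],
  [0,0,0,0,1],
  [4,0,-10,0,1],
  [4,0,-10,0,1],
  [5,0,-10,0,1],
  [5,0,-9,0,1],
  [6,0,-9,0,1],
  [6,0,-9,0,1],
  [0,0,0,0,1],
])

```text
t: 3.65
eef_pos: [581.4, 175.0, 198.9]
tcp_rot: [3.14, -0.002, -3.105]
ft_force: [-4.6, 8.3, -4.1]
opening: 0.272
grip_force: 30.0
```

carry_out([
  [14,0,-17,0,1],
  [15,0,-15,0,1],
  [17,0,-13,0,1],
  [18,0,-12,0,1],
  [19,0,-10,0,1],
  [20,0,-8,0,1],
  [21,0,-6,0,1],
  [21,0,-4,0,1],
  [22,0,-2,0,1],
  [0,0,0,0,1],
])

```text
t: 4.65
eef_pos: [414.0, 168.6, 285.7]
tcp_rot: [3.139, -0.001, -3.105]
ft_force: [-1.3, 8.9, -6.9]
opening: 0.271
grip_force: 30.0
```

carry_out([
  [22,0,1,0,1],
  [21,0,3,0,1],
  [21,0,5,0,1],
  [20,0,7,0,1],
  [19,0,8,0,1],
  [0,0,0,0,1],
  [0,0,0,0,1],
  [0,0,0,0,1],
])

```text
t: 5.45
eef_pos: [313.1, 164.8, 262.6]
tcp_rot: [3.139, 0.001, -3.105]
ft_force: [-6.9, 8.0, 12.7]
opening: 0.271
grip_force: 30.0
```

The lid is at ≈2.05 rad. I'll release it and rise.

carry_out([
  [0,0,0,0,0.3],
  [0,0,0,0,0.3],
  [0,0,0,0,0.3],
  [0,0,0,0,0.3],
  [0,0,0,0,0.3],
  [0,0,0,0,0.3],
  [0,0,-30,0,0.3],
  [0,0,-30,0,0.3],
  [-20,-40,-10,0,0.3],
  [-20,-40,0,0,0.3],
  [-20,-40,0,0,0.3],
  [-20,-40,0,0,0.3],
])

```text
t: 6.65
eef_pos: [399.7, 5.2, 331.8]
tcp_rot: [3.142, 0.001, -3.105]
ft_force: [0.4, 0.5, -0.5]
opening: 0.695
grip_force: 0.0
```

```bash
cat >> h.py <<'E'
def look(env,name=None,box=None,f=2):
    ct,cs=env.read_camera("top"),env.read_camera("side")
    for r in caps(ct,cs):
        if r[6]<6 and 44<r[5][2]<64: print("cap",r[0],r[5],"gap",round(r[6],1))
    if name:
        a,b=[cv2.resize(c["color"][:,:,::-1],None,fx=.78,fy=.78,interpolation=cv2.INTER_AREA) for c in(ct,cs)]
        cv2.imwrite(f"pics/{name}.png",np.hstack([a,b]))
    return ct,cs
E
python3 - <<'E'
from cell import env
from h import *
look(env,"l1")
go(env.state(),[456.7,-94.2,120],-3.105)
E
```

```text
cap [345.6 172. ] [ 599. -241.   54.] gap 2.3
cap [289.5 177.7] [587.  -87.5  54.4] gap 1.5
cap [293.4 225.9] [456.5 -93.5  53.9] gap 0.7
cap [346.6 227.7] [ 447.7 -236.9   53.5] gap 1.1
pos [401.    3.3 331.3] rot [-3.1 -0.  -3.1] q [-0.2  0.1  1.9 -0.   1.2 -1.8] F [ 0.7  0.  -0.2] t 6.8 op 0.7 | d [-52.1 -99.4 211.3] turn -0.3
```

View pics/l1.png

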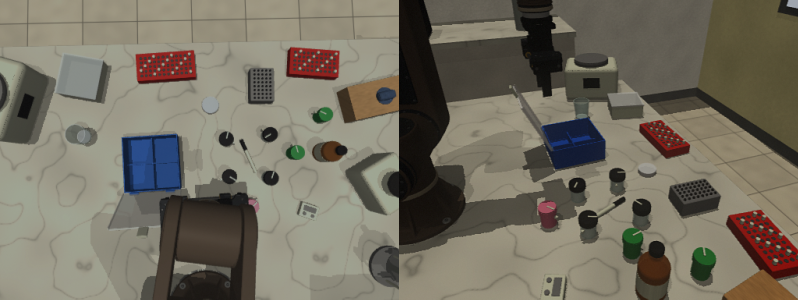

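The lid stands open and the jars haven't moved. Jar C is next: (456.6,-94).

carry_out([
  [-17,-33,30,0,0.3],
  [-17,-33,30,0,0.3],
  [-18,-33,30,0,0.3],
  [0,0,50,0,0.3],
  [0,0,50,0,0.3],
  [0,0,40,0,0.3],
  [0,0,40,0,0.3],
  [0,0,17,0,0.3],
  [0,0,0,0,0.3],
  [0,0,0,0,1],
  [0,0,0,0,1],
  [0,0,0,0,1],
])

```text
t: 7.95
eef_pos: [455.5, -90.4, 45.9]
tcp_rot: [-3.141, 0.003, -3.105]
ft_force: [1.1, -0.1, 1.3]
opening: 0.52
grip_force: 30.0
```

```bash
python3 - <<'E'
from cell import env
from h import *
go(env.state(),[456.6,-94,44],3.178)
E
```

```text
pos [455.5 -90.4  45.9] rot [-3.1  0.  -3.1] q [-0.3  0.6  2.1 -0.   0.5 -1.9] F [ 1.1 -0.1  1.3] t 8.0 op 0.52 | d [-0.9 -3.7  1.9] turn 0.0
```

carry_out([
  [0,0,2,0,1],
  [0,0,0,8.5,1],
  [0,0,0,8.5,1],
  [0,0,0,8.5,1],
])

```text
t: 8.35
eef_pos: [455.9, -90.7, 44.6]
tcp_rot: [3.141, 0.004, 2.727]
ft_force: [-2.1, -2.9, 20.3]
opening: 0.521
grip_force: 30.0
```

```bash
python3 - <<'E'
from cell import env
s=env.state();print(s["ft_force"],s["moment"],s["joints"],s["tcp_rot"])
E
```

```text
[-2.05824212 -2.87393867 20.30606881] [-0.32263892  0.31026249  0.00262035] [-3.38632824e-01  5.58505934e-01  2.11229756e+00 -1.06509405e-04
  4.66385006e-01 -1.49465482e+00] [3.14130581 0.00439507 2.72691272]
```

carry_out([
  [0,0,-1,8.5,1],
  [0,0,0,8.5,1],
  [0,0,0,8.5,1],
  [0,0,0,8.5,1],
  [0,0,0,8.5,1],
  [0,0,0,8.5,1],
  [0,0,0,8.5,1],
  [0,0,0,8.5,1],
  [0,0,0,8.5,1],
  [0,0,0,8.5,1],
  [0,0,0,8.5,1],
  [0,0,0,8.5,1],
])

```text
t: 9.55
eef_pos: [455.4, -90.3, 44.8]
tcp_rot: [3.139, -0.001, 0.947]
ft_force: [0.6, -1.1, 6.0]
opening: 0.521
grip_force: 30.0
```

carry_out([
  [0,0,0,8.5,1],
  [0,0,0,8.5,1],
  [0,0,0,8.5,1],
  [0,0,0,8.5,1],
  [0,0,0,8.5,1],
  [0,0,0,8.5,1],
  [0,0,0,0,1],
])

```text
t: 10.25
eef_pos: [455.7, -90.5, 44.8]
tcp_rot: [3.14, -0.003, 0.057]
ft_force: [0.7, -1.9, 5.7]
opening: 0.522
grip_force: 30.0
```

```bash
python3 - <<'E'
from cell import env
from h import *
s=env.state();print(s["moment"]);go(s,box(-46,-40)+[0,0,60])
c,cs=look(env)
o=[cv2.resize(k["color"][y:y+70,x:x+70,::-1],(350,350),interpolation=cv2.INTER_CUBIC) for k,x,y in((c,258,190),(cs,195,205))]
cv2.imwrite("pics/c1.png",np.hstack(o))
E
```

```text
[-0.5  0.1 -0. ]
pos [455.7 -90.5  44.8] rot [ 3.1 -0.   0.1] q [-0.3  0.6  2.1  0.   0.5  1.2] F [ 0.7 -1.9  5.7] t 10.2 op 0.52 | d [  18.2 -217.   -93.2] turn 0.0
cap [345.6 171.9] [ 599.2 -241.    54.1] gap 2.0
cap [289.5 177.8] [587.  -87.5  54.6] gap 1.6
```

View pics/c1.png

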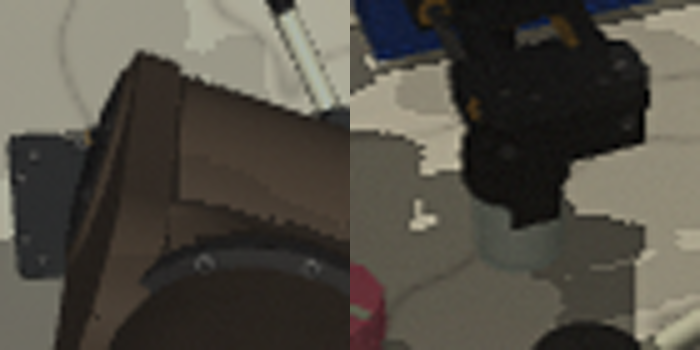

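Occluded, so I'll check this cap's tightness once it's in the box. I'll carry jar C to the near-right compartment.

carry_out([
  [0,0,-38,0,1],
  [0,0,-38,0,1],
  [0,0,-39,0,1],
  [3,-36,0,0,1],
  [3,-36,0,0,1],
  [3,-36,0,0,1],
  [3,-36,0,0,1],
  [3,-36,0,0,1],
  [3,-37,0,0,1],
  [0,0,0,0,1],
  [0,0,40,0,1],
  [0,0,30,0,1],
])

```text
t: 11.55
eef_pos: [458.9, 127.6, 88.3]
tcp_rot: [-3.141, -0.002, 0.064]
ft_force: [0.4, -0.4, -3.4]
opening: 0.518
grip_force: 30.0
```

```bash
python3 - <<'E'
from cell import env
from h import *
s=env.state();go(s,box(-46,-40)+[0,0,-28.5])
E
```

```text
pos [458.9 127.6  88.3] rot [-3.1 -0.   0.1] q [0.1 0.5 2.  0.  0.6 1.6] F [ 0.4 -0.4 -3.4] t 11.6 op 0.52 | d [ 2.4  0.5 38.8] turn 0.0
```

carry_out([
  [2,0,13,0,1],
  [0,0,13,0,1],
  [0,0,12,0,1],
  [0,0,0,0,1],
  [0,0,0,0,0.3],
  [0,0,0,0,0.3],
  [0,0,0,0,0.3],
  [0,0,0,0,0.3],
  [0,0,-40,0,0.3],
  [0,0,-40,0,0.3],
  [0,0,-40,0,0.3],
  [0,35,-20,0,0.3],
])

```text
t: 12.75
eef_pos: [463.9, 94.4, 194.0]
tcp_rot: [-3.141, -0.005, 0.066]
ft_force: [0.3, -0.3, -0.3]
opening: 0.701
grip_force: 0.0
```

carry_out([
  [0,40,0,0,0.3],
  [0,40,0,0,0.3],
  [0,40,0,0,0.3],
  [0,40,0,0,0.3],
  [0,0,0,-8.5,0.3],
  [0,0,0,-8.5,0.3],
  [0,0,0,-8.5,0.3],
  [0,0,0,-8.5,0.3],
  [0,0,0,-8.5,0.3],
  [0,0,0,-8.5,0.3],
  [0,0,0,-8.5,0.3],
  [0,0,0,-8.5,0.3],
])

```text
t: 13.95
eef_pos: [473.2, -66.9, 190.9]
tcp_rot: [3.141, -0.0, 1.256]
ft_force: [0.5, 0.3, 0.4]
opening: 0.699
grip_force: 0.0
```

```bash
python3 - <<'E'
from cell import env
from h import *
c,cs=look(env)
s=env.state();go(s,[587,-87.5,150],3.1)
o=[cv2.resize(k["color"][y:y+w,x:x+w,::-1],(395,395),interpolation=cv2.INTER_CUBIC) for k,x,y,w in((c,140,165,110),(cs,170,105,110))]
cv2.imwrite("pics/c2.png",np.hstack(o))
E
```

```text
cap [345.6 171.9] [ 599.1 -240.9   54.1] gap 2.1
pos [473.3 -66.9 190.9] rot [ 3.1 -0.   1.3] q [-0.3  0.3  1.9  0.   0.9  0. ] F [-0.1 -0.9 -0.2] t 14.1 op 0.7 | d [-114.5  -15.9   40.9] turn -105.9
```

View pics/c2.png

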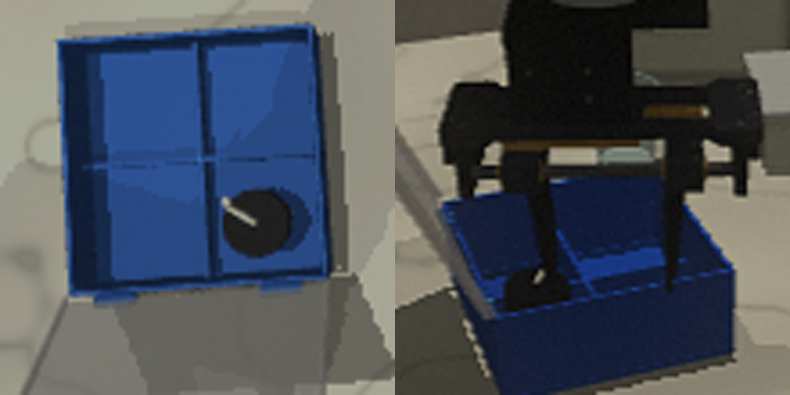

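Jar C stands in the near-right compartment. Its rib and lug line up at crop (224,201), so the cap is tight. Now jar B.

carry_out([
  [0,0,0,-8.5,0.3],
  [0,0,0,-8.5,0.3],
  [0,0,0,-8.5,0.3],
  [0,0,0,-8.5,0.3],
  [0,0,0,-8.5,0.3],
  [0,0,0,-8.5,0.3],
  [0,0,0,-8.5,0.3],
  [0,0,0,-8.5,0.3],
  [0,0,0,-8.5,0.3],
  [0,0,0,-8.5,0.3],
  [0,0,0,-8.5,0.3],
  [0,0,0,-8.5,0.3],
])

```text
t: 15.25
eef_pos: [473.3, -66.9, 190.8]
tcp_rot: [3.142, 0.0, 3.031]
ft_force: [0.3, -1.2, -0.1]
opening: 0.701
grip_force: 0.0
```

```bash
python3 - <<'E'
from cell import env
from h import *
look(env);go(env.state(),[587,-87.5,44])
E
```

```text
cap [345.6 171.9] [ 599.1 -241.    54.1] gap 2.1
pos [473.3 -66.9 190.8] rot [3.1 0.  3. ] q [-0.3  0.3  1.9  0.   0.9 -1.7] F [ 0.3 -0.5  0.1] t 15.3 op 0.7 | d [-115.3   -7.6  146.8] turn 0.0
```

```bash
cat >> h.py <<'E'
def topcaps(env):
    c=env.read_camera("top")
    for p,s in blobs(c):
        if 260<p[0]<380: print("top",p,s[2:],plane(c,p,54))
E
python3 - <<'E'
from cell import env
from h import *
topcaps(env)
E
```

```text
top [345.6 171.9] [ 20  19 278] [ 598.2 -240.7   54. ]
```

carry_out([
  [-20,-35,0,0,0.3],
  [-20,35,0,0,0.3],
  [0,40,0,0,0.3],
  [0,40,0,0,0.3],
  [0,0,0,0,0.3],
])

```text
t: 15.9
eef_pos: [522.1, 11.3, 190.6]
tcp_rot: [3.141, -0.0, 3.026]
ft_force: [-0.8, -0.7, -0.1]
opening: 0.702
grip_force: 0.0
```

```bash
python3 - <<'E'
from cell import env
from h import *
look(env);topcaps(env);s=env.state();go(s,[587,-87.5,44])
E
```

```text
cap [345.6 171.9] [ 599.2 -241.    54. ] gap 2.1
cap [346.6 227.7] [ 447.7 -236.9   53.5] gap 1.2
top [345.6 171.9] [ 20  19 279] [ 598.2 -240.6   54. ]
top [284.  207.9] [ 46  63 281] [505.1 -69.5  54. ]
top [346.6 227.7] [ 20  18 279] [ 447.1 -236.4   54. ]
pos [522.    8.  190.7] rot [-3.1  0.   3. ] q [-0.1  0.4  1.9 -0.   0.9 -1.6] F [ 0.7 -0.3 -0.1] t 16.1 op 0.71 | d [-75.5 -87.4 146.7] turn 0.0
```

```bash
python3 - <<'E'
from cell import env
from h import *
look(env,"l2")
E
```

```text
cap [345.7 171.9] [ 599.1 -241.2   54.2] gap 2.0
cap [206.4 226.2] [465.1 138.8  59.4] gap 5.9
cap [346.6 227.7] [ 447.7 -236.9   53.5] gap 1.2
```

View pics/l2.png

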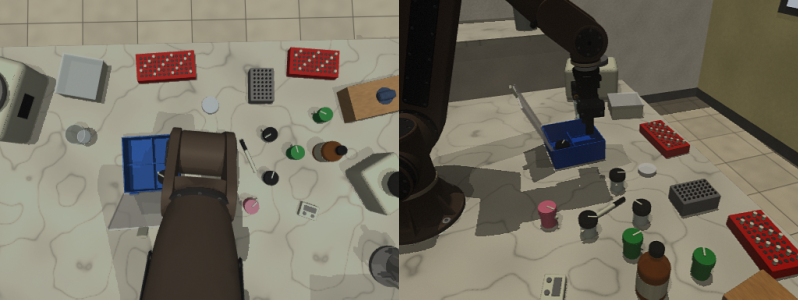

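In the side view jar B is unmoved at px (279.5,223). The arm hides it from the top camera. I'll descend.

carry_out([
  [-25,-29,10,0,0.3],
  [-25,-29,10,0,0.3],
  [-25,-29,10,0,0.3],
  [0,0,40,0,0.3],
  [0,0,40,0,0.3],
  [0,0,36,0,0.3],
  [0,0,0,0,0.3],
  [0,0,0,0,0.3],
])

```text
t: 16.95
eef_pos: [586.9, -87.5, 45.1]
tcp_rot: [3.141, -0.001, 3.028]
ft_force: [0.6, -0.1, 0.8]
opening: 0.7
grip_force: 0.0
```

```bash
python3 - <<'E'
from cell import env
from h import *
go(env.state(),[587,-87.5,44])
cs=env.read_camera("side")
for p,s in blobs(cs,45,80,4000): 
    if 240<p[0]<320:print(p,s)
E
```

```text
pos [586.9 -87.5  45.1] rot [ 3.1 -0.   3. ] q [-0.3  0.7  1.8  0.   0.7 -1.7] F [ 0.6 -0.1  0.8] t 16.9 op 0.7 | d [-0.1  0.   1.1] turn 0.0
[282.5 257.8] [275 252  15  13  93]
[310.8 265.7] [299 255  24  23 435]
[241.9 281.2] [230 270  25  24 481]
```

carry_out([
  [0,0,0,0,1],
  [0,0,0,0,1],
  [0,0,0,0,1],
  [0,0,0,0,1],
  [0,0,1,0,1],
  [0,0,0,8.5,1],
  [0,0,0,8.5,1],
  [0,0,0,8.5,1],
  [0,0,0,8.5,1],
  [0,0,0,8.5,1],
  [0,0,0,8.5,1],
  [0,0,0,8.5,1],
])

```text
t: 18.2
eef_pos: [587.3, -87.1, 45.7]
tcp_rot: [3.14, 0.002, 1.985]
ft_force: [-4.9, -1.9, 19.1]
opening: 0.519
grip_force: 30.0
```

carry_out([
  [0,0,0,8.5,1],
  [0,0,0,8.5,1],
  [0,0,0,8.5,1],
  [0,0,0,8.5,1],
  [0,0,0,8.5,1],
  [0,0,0,8.5,1],
  [0,0,0,8.5,1],
  [0,0,0,8.5,1],
  [0,0,0,8.5,1],
  [0,0,0,8.5,1],
  [0,0,0,8.5,1],
  [0,0,0,8.5,1],
])

```text
t: 19.4
eef_pos: [588.3, -87.0, 45.8]
tcp_rot: [3.14, -0.004, 0.206]
ft_force: [-0.9, 0.5, 14.5]
opening: 0.52
grip_force: 30.0
```

```bash
python3 - <<'E'
from cell import env
from h import *
s=env.state();go(s,box(46,-40)+[0,0,77],.037)
E
```

```text
pos [588.3 -87.   45.8] rot [ 3.1 -0.   0.2] q [-0.3  0.7  1.8  0.   0.7  1.1] F [-0.9  0.5 14.5] t 19.4 op 0.52 | d [ -26.9 -218.7 -109.2] turn 9.7
```

carry_out([
  [0,0,-36,0,1],
  [0,0,-36,0,1],
  [0,0,-37,0,1],
  [0,0,0,4.9,1],
  [0,0,0,4.9,1],
  [-4,-36,0,0,1],
  [-4,-36,0,0,1],
  [-5,-37,0,0,1],
  [-4,-36,0,0,1],
  [-5,-37,0,0,1],
  [-5,-37,0,0,1],
  [0,0,0,0,1],
])

```text
t: 20.6
eef_pos: [549.7, 134.6, 152.6]
tcp_rot: [-3.141, 0.001, 0.044]
ft_force: [-0.2, -0.1, -3.4]
opening: 0.518
grip_force: 30.0
```

```bash
python3 - <<'E'
from cell import env
from h import *
s=env.state();go(s,box(46,-40)+[0,0,-28])
E
```

```text
pos [549.7 134.6 152.6] rot [-3.1  0.   0. ] q [0.1 0.5 1.8 0.  0.9 1.6] F [-0.2 -0.1 -3.4] t 20.6 op 0.52 | d [  3.4   4.2 102.6] turn 0.0
```

carry_out([
  [3,4,30,0,1],
  [0,0,30,0,1],
  [0,0,25,0,1],
  [0,0,17,0,1],
  [0,0,0,0,1],
  [0,0,0,0,0.3],
  [0,0,0,0,0.3],
  [0,0,0,0,0.3],
  [0,0,0,0,0.3],
  [0,0,-40,0,0.3],
  [0,0,-40,0,0.3],
  [0,0,-40,0,0.3],
])

```text
t: 21.8
eef_pos: [554.1, 127.1, 172.4]
tcp_rot: [-3.142, -0.0, 0.04]
ft_force: [0.2, -0.3, -0.3]
opening: 0.697
grip_force: 0.0
```

carry_out([
  [-20,40,-10,0,0.3],
  [-20,40,0,0,0.3],
  [-20,40,0,0,0.3],
  [-20,40,0,0,0.3],
  [0,0,0,-8.5,0.3],
  [0,0,0,-8.5,0.3],
  [0,0,0,-8.5,0.3],
  [0,0,0,-8.5,0.3],
  [0,0,0,-8.5,0.3],
  [0,0,0,-8.5,0.3],
  [0,0,0,-8.5,0.3],
  [0,0,0,-8.5,0.3],
])

```text
t: 23.0
eef_pos: [480.7, -35.9, 181.0]
tcp_rot: [3.141, -0.0, 1.233]
ft_force: [-0.2, -0.1, 0.3]
opening: 0.698
grip_force: 0.0
```

carry_out([
  [0,0,0,-8.5,0.3],
  [0,0,0,-8.5,0.3],
  [0,0,0,-8.5,0.3],
  [0,0,0,-8.5,0.3],
  [0,0,0,-8.5,0.3],
  [0,0,0,-8.5,0.3],
  [0,0,0,-8.5,0.3],
  [0,0,0,-8.5,0.3],
  [0,0,0,-8.5,0.3],
  [0,0,0,-8.5,0.3],
  [0,0,0,-8.5,0.3],
  [0,0,0,-8.5,0.3],
])

```text
t: 24.2
eef_pos: [480.7, -35.9, 181.0]
tcp_rot: [3.142, 0.001, 3.013]
ft_force: [0.3, -0.4, -0.0]
opening: 0.701
grip_force: 0.0
```

```bash
python3 - <<'E'
from cell import env
from h import *
c,cs=look(env)
s=env.state();go(s,[599,-241,44])
o=[cv2.resize(k["color"][y:y+w,x:x+w,::-1],(395,395),interpolation=cv2.INTER_CUBIC) for k,x,y,w in((c,140,165,110),(cs,170,105,110))]
cv2.imwrite("pics/c3.png",np.hstack(o))
E
```

```text
cap [345.6 171.9] [ 599.1 -241.    54. ] gap 2.1
cap [349.3 219.7] [ 468.8 -245.1   53.7] gap 1.2
pos [480.8 -35.9 181. ] rot [3.1 0.  3. ] q [-0.2  0.3  1.9  0.   0.8 -1.6] F [ 0.2 -0.4 -0.8] t 24.3 op 0.7 | d [-144.2 -187.7  137. ] turn 0.0
```

View pics/c3.png

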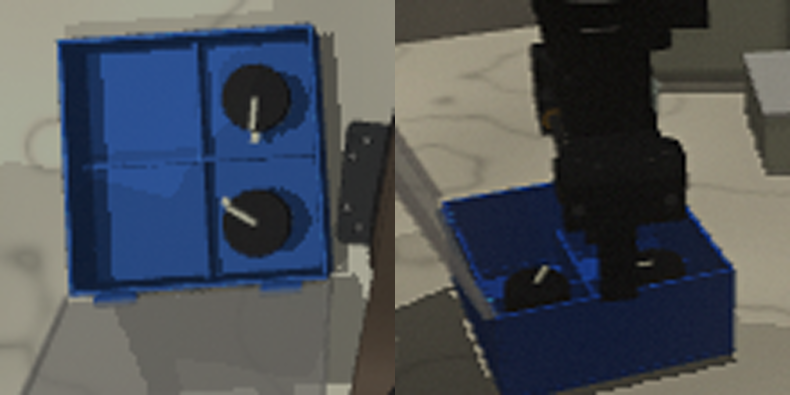

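Both placed jars are upright with rib and lug aligned. Jar D has been knocked to (469,-245) and A hasn't moved, so A is next.

carry_out([
  [-29,-38,0,0,0.3],
  [-29,-38,0,0,0.3],
  [-29,-38,0,0,0.3],
  [-29,-37,0,0,0.3],
  [-28,-37,0,0,0.3],
  [0,0,0,0,0.3],
  [0,0,45,0,0.3],
  [0,0,45,0,0.3],
  [0,0,30,0,0.3],
  [0,0,16,0,0.3],
  [0,0,0,0,0.3],
  [0,0,0,0,0.3],
])

```text
t: 25.5
eef_pos: [598.8, -241.6, 45.8]
tcp_rot: [-3.141, 0.001, 3.006]
ft_force: [-0.3, -0.7, -0.4]
opening: 0.697
grip_force: 0.0
```

```bash
python3 - <<'E'
from cell import env
from h import *
go(env.state(),[599,-241,44])
cs=env.read_camera("side")
for p,s in blobs(cs,45,80,4000): 
    if 220<p[0]<340:print(p,s)
E
```

```text
pos [ 598.8 -241.6   45.8] rot [-3.1  0.   3. ] q [-0.5  0.7  1.6  0.   0.8 -1.9] F [-0.3 -0.7 -0.4] t 25.5 op 0.7 | d [-0.1  0.6  1.8] turn 0.0
[241.1 179.1] [233 174  18  11 150]
[282.5 257.8] [275 252  15  13  86]
[253.2 281.6] [241 270  25  24 484]
[330.  319.5] [320 309  21  22 370]
```

carry_out([
  [0,0,1,0,1],
  [0,0,0,0,1],
  [0,0,0,0,1],
  [0,0,0,0,1],
  [0,0,1,0,1],
  [0,0,0,8.5,1],
  [0,0,0,8.5,1],
  [0,0,0,8.5,1],
  [0,0,0,8.5,1],
  [0,0,0,8.5,1],
  [0,0,0,8.5,1],
  [0,0,0,8.5,1],
])

```text
t: 26.75
eef_pos: [598.5, -241.4, 44.3]
tcp_rot: [3.141, 0.001, 1.963]
ft_force: [-2.8, 4.3, 15.3]
opening: 0.519
grip_force: 30.0
```

carry_out([
  [0,0,0,8.5,1],
  [0,0,0,8.5,1],
  [0,0,0,8.5,1],
  [0,0,0,8.5,1],
  [0,0,0,8.5,1],
  [0,0,0,8.5,1],
  [0,0,0,8.5,1],
  [0,0,0,8.5,1],
  [0,0,0,8.5,1],
  [0,0,0,8.5,1],
  [0,0,0,8.5,1],
  [0,0,0,8.5,1],
])

```text
t: 27.95
eef_pos: [598.4, -241.8, 44.3]
tcp_rot: [3.141, -0.001, 0.182]
ft_force: [-4.0, 0.8, 15.0]
opening: 0.522
grip_force: 30.0
```

```bash
python3 - <<'E'
from cell import env
from h import *
s=env.state();go(s,box(46,40)+[0,0,87],.037)
E
```

```text
pos [ 598.4 -241.8   44.3] rot [ 3.1 -0.   0.2] q [-0.5  0.7  1.6 -0.   0.8  0.9] F [-4.   0.8 15. ] t 27.9 op 0.52 | d [ -31.3 -453.8 -120.7] turn 8.3
```

carry_out([
  [0,0,-40,0,1],
  [0,0,-40,0,1],
  [0,0,-41,0,1],
  [0,0,0,8.3,1],
  [-4,-45,0,0,1],
  [-4,-45,0,0,1],
  [-4,-45,0,0,1],
  [-4,-45,0,0,1],
  [-4,-45,0,0,1],
  [-4,-45,0,0,1],
  [-4,-45,0,0,1],
  [-3,-45,0,0,1],
])

```text
t: 29.15
eef_pos: [550.7, 118.4, 163.3]
tcp_rot: [3.141, 0.001, 0.043]
ft_force: [0.9, 0.5, -4.5]
opening: 0.518
grip_force: 30.0
```

carry_out([
  [0,-47,0,0,1],
  [0,-47,0,0,1],
  [0,0,0,0,1],
  [0,0,0,0,1],
])

```text
t: 29.55
eef_pos: [546.8, 211.5, 163.1]
tcp_rot: [3.141, 0.001, 0.046]
ft_force: [-0.1, -0.5, -4.1]
opening: 0.52
grip_force: 30.0
```

```bash
python3 - <<'E'
from cell import env
from h import *
s=env.state();go(s,box(46,40)+[0,0,-29])
E
```

```text
pos [546.8 211.5 163.1] rot [3.1 0.  0. ] q [ 0.3  0.5  1.7 -0.   0.9  1.8] F [-0.1 -0.5 -4.1] t 29.6 op 0.52 | d [  3.4   1.1 114.1] turn 0.0
```

carry_out([
  [3,1,35,0,1],
  [0,0,35,0,1],
  [0,0,28,0,1],
  [0,0,15,0,1],
  [0,0,0,0,1],
  [0,0,0,0,0.3],
  [0,0,0,0,0.3],
  [0,0,0,0,0.3],
  [0,0,0,0,0.3],
  [0,0,-40,0,0.3],
  [0,0,-40,0,0.3],
  [0,0,-40,0,0.3],
])

```text
t: 30.75
eef_pos: [550.3, 209.8, 172.4]
tcp_rot: [-3.142, -0.0, 0.044]
ft_force: [-0.6, -0.9, 1.2]
opening: 0.705
grip_force: 0.0
```

carry_out([
  [-10,48,0,0,0.3],
  [-10,48,0,0,0.3],
  [-10,48,0,0,0.3],
  [-10,48,0,0,0.3],
  [-10,48,0,0,0.3],
  [0,0,0,-8.5,0.3],
  [0,0,0,-8.5,0.3],
  [0,0,0,-8.5,0.3],
  [0,0,0,-8.5,0.3],
  [0,0,0,-8.5,0.3],
  [0,0,0,-8.5,0.3],
  [0,0,0,-8.5,0.3],
])

```text
t: 31.95
eef_pos: [511.1, -32.1, 171.0]
tcp_rot: [3.141, -0.0, 1.088]
ft_force: [-0.6, -0.1, 0.1]
opening: 0.702
grip_force: 0.0
```

carry_out([
  [0,0,0,-8.5,0.3],
  [0,0,0,-8.5,0.3],
  [0,0,0,-8.5,0.3],
  [0,0,0,-8.5,0.3],
  [0,0,0,-8.5,0.3],
  [0,0,0,-8.5,0.3],
  [0,0,0,-8.5,0.3],
  [0,0,0,-8.5,0.3],
  [0,0,0,-8.5,0.3],
  [0,0,0,-8.5,0.3],
  [0,0,0,-8.5,0.3],
  [0,0,0,-8.5,0.3],
])

```text
t: 33.15
eef_pos: [511.1, -32.1, 171.0]
tcp_rot: [3.141, 0.001, 2.869]
ft_force: [0.4, 0.2, -0.3]
opening: 0.702
grip_force: 0.0
```

```bash
python3 - <<'E'
from cell import env
from h import *
c,cs=look(env)
s=env.state();go(s,[468.8,-245.1,44])
E
```

```text
cap [349.3 219.7] [ 468.9 -245.1   53.6] gap 1.2
pos [511.  -32.1 171. ] rot [3.1 0.  2.9] q [-0.2  0.4  1.9  0.   0.8 -1.5] F [0.1 0.1 0. ] t 33.2 op 0.7 | d [ -17.6 -216.5  127. ] turn 0.0
```

carry_out([
  [-4,-44,0,0,0.3],
  [-4,-44,0,0,0.3],
  [-4,-43,0,0,0.3],
  [-3,-43,0,0,0.3],
  [-3,-42,0,0,0.3],
  [0,0,0,0,0.3],
  [0,0,45,0,0.3],
  [0,0,45,0,0.3],
  [0,0,25,0,0.3],
  [0,0,12,0,0.3],
  [0,0,0,0,0.3],
  [0,0,0,0,0.3],
])

```text
t: 34.45
eef_pos: [469.3, -244.7, 44.6]
tcp_rot: [-3.141, 0.001, 2.861]
ft_force: [-0.7, -0.2, 0.0]
opening: 0.699
grip_force: 0.0
```

```bash
python3 - <<'E'
from cell import env
from h import *
go(env.state(),[468.9,-245,44])
E
```

```text
pos [ 469.3 -244.7   44.6] rot [-3.1  0.   2.9] q [-0.6  0.6  1.9  0.   0.6 -1.9] F [-0.7 -0.2  0. ] t 34.5 op 0.7 | d [ 0.3 -0.4  0.6] turn 0.0
```

carry_out([
  [0,0,0,0,1],
  [0,0,0,0,1],
  [0,0,0,0,1],
  [0,0,0,0,1],
  [0,0,1,0,1],
  [0,0,0,8.5,1],
  [0,0,0,8.5,1],
  [0,0,0,8.5,1],
  [0,0,0,8.5,1],
  [0,0,0,8.5,1],
  [0,0,0,8.5,1],
  [0,0,0,8.5,1],
])

```text
t: 35.65
eef_pos: [469.0, -245.7, 44.3]
tcp_rot: [3.14, 0.002, 1.818]
ft_force: [-7.3, -4.6, 20.8]
opening: 0.52
grip_force: 30.0
```

carry_out([
  [0,0,0,8.5,1],
  [0,0,0,8.5,1],
  [0,0,0,8.5,1],
  [0,0,0,8.5,1],
  [0,0,0,8.5,1],
  [0,0,0,8.5,1],
  [0,0,0,8.5,1],
  [0,0,0,8.5,1],
  [0,0,0,8.5,1],
  [0,0,0,8.5,1],
  [0,0,0,8.5,1],
  [0,0,0,8.5,1],
])

```text
t: 36.85
eef_pos: [470.1, -245.6, 44.3]
tcp_rot: [3.139, -0.004, 0.038]
ft_force: [1.4, -0.5, 15.8]
opening: 0.52
grip_force: 30.0
```

```bash
python3 - <<'E'
from cell import env
from h import *
s=env.state();go(s,box(-46,40)+[0,0,87],.037)
E
```

```text
pos [ 470.1 -245.6   44.3] rot [ 3.1 -0.   0. ] q [-0.6  0.6  1.9  0.   0.6  0.9] F [ 1.4 -0.5 15.8] t 36.9 op 0.52 | d [   5.  -452.9 -120.7] turn 0.0
```

carry_out([
  [0,0,-40,0,1],
  [0,0,-40,0,1],
  [0,0,-41,0,1],
  [0,-45,0,0,1],
  [0,-45,0,0,1],
  [1,-45,0,0,1],
  [0,-45,0,0,1],
  [1,-45,0,0,1],
  [1,-45,0,0,1],
  [1,-45,0,0,1],
  [0,-45,0,0,1],
  [1,-45,0,0,1],
])

```text
t: 38.05
eef_pos: [455.3, 161.9, 163.5]
tcp_rot: [3.142, 0.001, 0.043]
ft_force: [1.1, -1.4, -4.5]
opening: 0.517
grip_force: 30.0
```

carry_out([
  [0,-48,0,0,1],
  [0,0,0,0,1],
  [0,0,0,0,1],
])

```text
t: 38.35
eef_pos: [453.3, 208.9, 163.3]
tcp_rot: [3.141, 0.001, 0.046]
ft_force: [-1.1, -0.1, -3.1]
opening: 0.518
grip_force: 30.0
```

```bash
python3 - <<'E'
from cell import env
from h import *
s=env.state();go(s,box(-46,40)+[0,0,-29])
E
```

```text
pos [453.3 208.9 163.3] rot [3.1 0.  0. ] q [ 0.3  0.4  1.9 -0.   0.8  1.8] F [-1.1 -0.1 -3.1] t 38.4 op 0.52 | d [  5.    2.  114.3] turn 0.0
```

carry_out([
  [5,2,35,0,1],
  [0,0,35,0,1],
  [0,0,28,0,1],
  [0,0,15,0,1],
  [0,0,0,0,1],
  [0,0,0,0,0.3],
  [0,0,0,0,0.3],
  [0,0,0,0,0.3],
  [0,0,0,0,0.3],
  [0,0,-40,0,0.3],
  [0,0,-40,0,0.3],
  [0,0,-40,0,0.3],
])

```text
t: 39.55
eef_pos: [458.8, 206.2, 172.4]
tcp_rot: [-3.142, 0.0, 0.044]
ft_force: [-0.2, 0.4, -0.2]
opening: 0.699
grip_force: 0.0
```

carry_out([
  [0,48,-20,0,0.3],
  [0,48,-40,0,0.3],
  [0,48,-40,0,0.3],
  [0,48,-20,0,0.3],
  [0,30,0,0,0.3],
  [0,0,0,0,0.3],
])

```text
t: 40.15
eef_pos: [467.9, 4.6, 274.1]
tcp_rot: [3.141, -0.002, 0.04]
ft_force: [0.3, 0.6, -0.7]
opening: 0.699
grip_force: 0.0
```

```bash
python3 - <<'E'
from cell import env
from h import *
c,cs=look(env)
s=env.state();go(s,[412,165,285],.037)
o=[cv2.resize(k["color"][y:y+w,x:x+w,::-1],(395,395),interpolation=cv2.INTER_CUBIC) for k,x,y,w in((c,140,165,110),(cs,160,95,120))]
cv2.imwrite("pics/c4.png",np.hstack(o))
E
```

```text
pos [467.6   7.  273.4] rot [-3.1 -0.   0. ] q [-0.1  0.2  1.9  0.   1.1  1.4] F [ 0.9 -0.4 -0.2] t 40.2 op 0.7 | d [ -49.7 -159.9  -11.6] turn 0.3
```

View pics/c4.png

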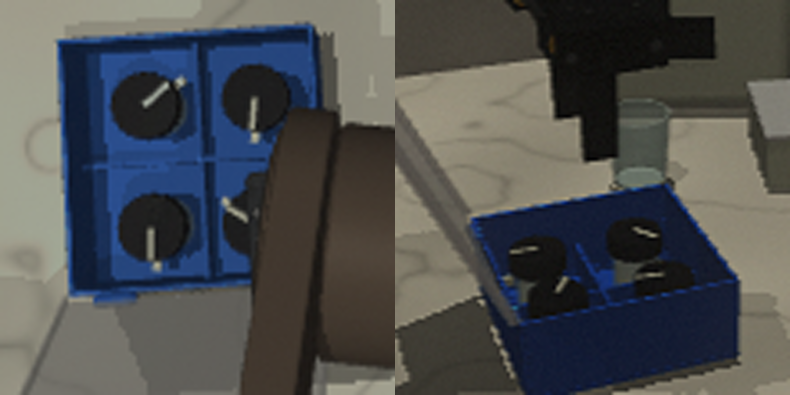

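All four jars are upright and tight, each with its rib pointing to its lug. I'll go back to the tab to close the lid.

carry_out([
  [0,0,-30,0,0.3],
  [0,0,-22,0,0.3],
  [-30,-33,0,0,0.3],
  [-30,-33,0,0,0.3],
  [-30,-33,0,0,0.3],
  [-29,-33,0,0,0.3],
  [-29,-32,0,0,0.3],
  [0,0,0,0,0.3],
  [0,0,0,0,0.3],
])

```text
t: 41.15
eef_pos: [312.1, 165.8, 325.3]
tcp_rot: [-3.141, -0.001, 0.048]
ft_force: [-0.3, -0.1, 0.2]
opening: 0.701
grip_force: 0.0
```

```bash
python3 - <<'E'
from cell import env
from h import *
go(env.state(),[313.1,163.5,263],.037)
P=[tab(2.05)]
for th in np.r_[np.arange(1.95,.2,-.1),.2,.15,.1,.06,.03,0]:
    d=tab(th)-P[-1];P.append(tab(th));print(round(th,2),"dx %.1f dz %.1f"%(d@U,-d[2]))
E
```

```text
pos [312.1 165.8 325.3] rot [-3.1 -0.   0. ] q [ 0.3 -0.   2.  -0.   1.2  1.8] F [-0.3 -0.1  0.2] t 41.1 op 0.7 | d [ 0.9  2.4 62.3] turn 0.6
1.95 dx 19.6 dz -9.0
1.85 dx 20.4 dz -7.0
1.75 dx 21.0 dz -4.9
1.65 dx 21.4 dz -2.8
1.55 dx 21.6 dz -0.6
1.45 dx 21.5 dz 1.5
1.35 dx 21.3 dz 3.7
1.25 dx 20.8 dz 5.8
1.15 dx 20.1 dz 7.8
1.05 dx 19.2 dz 9.8
0.95 dx 18.2 dz 11.7
0.85 dx 16.9 dz 13.4
0.75 dx 15.5 dz 15.0
0.65 dx 13.9 dz 16.5
0.55 dx 12.2 dz 17.8
0.45 dx 10.4 dz 18.9
0.35 dx 8.4 dz 19.9
0.25 dx 6.4 dz 20.6
0.2 dx 2.4 dz 10.5
0.15 dx 1.9 dz 10.6
0.1 dx 1.3 dz 10.7
0.06 dx 0.7 dz 8.6
0.03 dx 0.3 dz 6.5
0.0 dx 0.1 dz 6.5
```

carry_out([
  [1,2,30,0,0.3],
  [0,0,20,0,0.3],
  [0,0,12,0,0.3],
  [0,0,0,0,0.3],
  [0,0,0,0,1],
  [0,0,0,0,1],
  [0,0,0,0,1],
  [0,0,0,0,1],
  [0,0,0,0,1],
  [0,0,0,0,1],
  [0,0,0,0,1],
  [0,0,0,0,1],
])

```text
t: 42.35
eef_pos: [314.1, 164.5, 263.5]
tcp_rot: [-3.137, -0.001, 0.043]
ft_force: [-0.0, 18.4, -0.3]
opening: 0.267
grip_force: 30.0
```

carry_out([
  [19,-1,-9,0,1],
  [20,0,-7,0,1],
  [21,0,-5,0,1],
  [21,0,-3,0,1],
  [22,0,-1,0,1],
  [21,0,1,0,1],
  [21,0,4,0,1],
  [21,0,6,0,1],
  [20,0,8,0,1],
  [0,0,0,0,1],
])

```text
t: 43.35
eef_pos: [501.8, 172.1, 268.6]
tcp_rot: [-3.141, -0.001, 0.043]
ft_force: [2.9, 1.1, 3.4]
opening: 0.27
grip_force: 30.0
```

```bash
python3 - <<'E'
from cell import env
from h import *
s=env.state()
go(s,tab(1.15)+[0,0,-11],.037);print(s["moment"])
E
```

```text
pos [501.8 172.1 268.6] rot [-3.1 -0.   0. ] q [0.2 0.3 1.7 0.  1.1 1.7] F [2.9 1.1 3.4] t 43.4 op 0.27 | d [-1.9  3.4  4.4] turn 0.3
[ 0.2 -0.1 -0. ]
```

carry_out([
  [19,0,10,0,1],
  [18,0,12,0,1],
  [17,0,13,0,1],
  [15,0,15,0,1],
  [14,0,17,0,1],
  [12,0,18,0,1],
  [10,0,19,0,1],
  [8,0,20,0,1],
  [0,0,0,0,1],
])

```text
t: 44.25
eef_pos: [614.8, 176.5, 143.6]
tcp_rot: [3.142, -0.003, 0.043]
ft_force: [7.9, -1.4, 1.0]
opening: 0.27
grip_force: 30.0
```

```bash
python3 - <<'E'
from cell import env
from h import *
s=env.state()
go(s,tab(.35)+[0,0,-11],.037)
E
```

```text
pos [614.8 176.5 143.6] rot [ 3.1 -0.   0. ] q [ 0.2  0.6  1.6 -0.   0.9  1.7] F [ 7.9 -1.4  1. ] t 44.2 op 0.27 | d [-0.3  3.6  2.6] turn 0.3
```

carry_out([
  [4,0,10,0,1],
  [3,0,10,0,1],
  [2,0,10,0,1],
  [2,0,10,0,1],
  [1,0,10,0,1],
  [1,0,10,0,1],
  [0,0,8,0,1],
  [0,0,4,0,1],
  [0,0,0,0,1],
])

```text
t: 45.15
eef_pos: [626.5, 177.0, 73.2]
tcp_rot: [3.141, -0.002, 0.043]
ft_force: [5.1, -4.4, 2.8]
opening: 0.267
grip_force: 30.0
```

carry_out([
  [0,0,3,0,1],
  [0,0,2,0,1],
  [0,0,0,0,1],
])

```text
t: 45.45
eef_pos: [626.9, 177.1, 71.7]
tcp_rot: [3.142, -0.005, 0.044]
ft_force: [-5.4, -6.5, 33.8]
opening: 0.271
grip_force: 30.0
```

The upward force shows the lid is on the rim. I'll relax, release and rise.

carry_out([
  [0,0,-1,0,1],
  [0,0,0,0,0.3],
  [0,0,0,0,0.3],
  [0,0,0,0,0.3],
  [0,0,0,0,0.3],
  [0,0,0,0,0.3],
  [0,0,0,0,0.3],
  [0,0,-30,0,0.3],
  [0,0,-40,0,0.3],
  [0,40,-40,0,0.3],
  [0,45,0,0,0.3],
  [0,45,0,0,0.3],
])

```text
t: 46.65
eef_pos: [631.2, 51.2, 175.8]
tcp_rot: [3.141, -0.002, 0.045]
ft_force: [-0.6, 0.2, -0.1]
opening: 0.698
grip_force: 0.0
```

carry_out([
  [0,45,0,0,0.3],
  [0,45,0,0,0.3],
  [0,0,0,0,0.3],
])

```text
t: 46.95
eef_pos: [635.0, -42.7, 174.4]
tcp_rot: [3.141, -0.0, 0.039]
ft_force: [0.4, 0.6, -0.1]
opening: 0.698
grip_force: 0.0
```

```bash
python3 - <<'E'
from cell import env
from h import *
c,cs=look(env);s=env.state();print(s["eef_pos"],s["ft_force"])
o=[cv2.resize(k["color"][y:y+w,x:x+w,::-1],(395,395),interpolation=cv2.INTER_CUBIC) for k,x,y,w in((c,140,155,110),(cs,160,105,120))]
cv2.imwrite("pics/c5.png",np.hstack(o))
E
```

```text
[634.8 -38.6 174.3] [0.6 0.3 0.8]
```

View pics/c5.png

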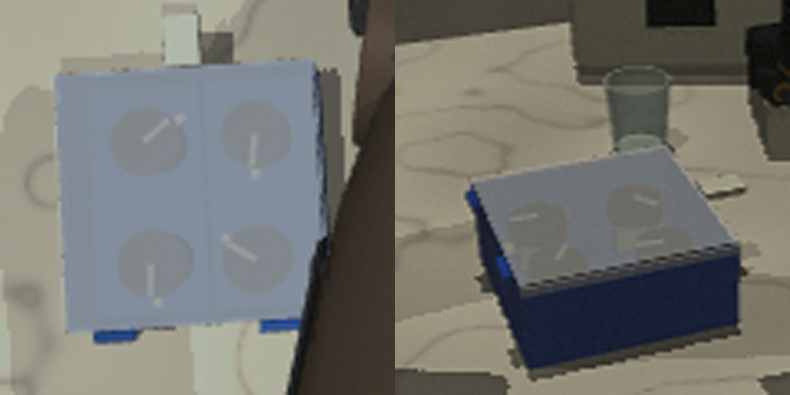

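The lid lies flat on the rim and the four tight jars show through it. Nothing is touching the robot, so I'll hand in.

```bash
python3 -c "
from cell import env
print(env.job_done())"
```

```text
the job is handed in; nothing more can be done
None
```

All four black-capped jars are in the box, upright with their caps screwed tight, and the lid was lowered gently and is shut; the job is handed in, though no verdict came back.

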